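Nest a crooked stack of kidney dishes

ROBOT

A 6-joint arm with a two-finger parallel gripper is mounted at the origin on the work surface. World frame = base frame: x ahead of the robot, y to its left, z up, the work surface at z = 0. Lengths are in mm, angles in degrees, forces in N, time in s.
With the tool pointing down it reaches from about 300 to 850 mm from the base axis. Payload 4.2 kg.
Tool frame: the origin (TCP) lies at the very end of the fingers, on their centre line; the grasp point (between the pads) lies 19 mm behind it (env.grasp_offset is the distance from the TCP to the grasp point, in mm); z points along the fingers, y is the line along which they close (so a half turn about z gives the same grasp; the last joint's range is limited). The gripper opens to 91 mm and grips with 3 to 60 N. Pads are 32 mm wide; open, the fingers measure 118 mm over their backs; the gripper's body (76 mm by 178 mm) begins 60 mm behind the grasp point.
Start: joints at [-74.141, 18.312, 89.639, -0, 72.044, -1.146], TCP at [168.168, -549.875, 213.976] pointing down, gripper open.
Joint ranges: [-177.97, 177.97], [-48.28, 115.42], [12.27, 149.76], [-77.06, 257.06], [2.81, 150.46], [-146.56, 146.56]. Speed limits (degrees/s): [147.25, 147.25, 180, 180, 180, 180].

INTERFACE

Orientations are given as [roll, pitch, yaw] about the fixed x, y, z axes, in that order (R = Rz(yaw) Ry(pitch) Rx(roll)).
In Python, from workcell import env gives the robot as it stands. The module is installed in compiled form; this text tells all that it offers.
- The arm moves only by the tool send_rows, never from a script. Its argument "motion" is a list of rows, each an object of numbers: "tx", "ty", "tz": the shift along the tool's x, y, z in units of 500 mm (1.0 is 500 mm); "rx", "ry", "rz": the turn, a rotation vector about the tool's x, y, z in units of 30 degrees (1.0 is 30 degrees); "gripper": the closure, from -1 (fully open) to 1 (shut). In form: [{"tx": .., "ty": .., "tz": .., "rx": .., "ry": .., "rz": .., "gripper": ..}, ...]. A call has 1 to 12 rows; each row shifts and turns the commanded pose from where the row before left it, along the tool's axes as they then stand; what a row does not reach is not made up. A row lasts 1/8 s, in which the tool goes at most 62.5 mm and 10.7 degrees, less where a joint would pass 70% of its speed; a pose out of reach is approached as far as the arm can. A call with a number of a shift or a turn outside -1 to 1 is refused whole. A call with a gripper value outside its range is refused whole. The fingers move at their own pace and stop on an object; "grip_force" is the grip in N (left out, the last holds). Time passes only in rows, so rows that do not move let the fingers close. It gives the time, the measured TCP pose, the force, the opening and the grip force at its end, in the units of the state.
- env.state(): the state, without advancing time (a new reading comes with each control period).
- env.grab_frame(name): name is "scene" or "top"; returns a dict with "frame" (420x560x3 uint8, red, green, blue), "vertical_fov" (degrees; the focal length in pixels is half the picture's height over the tangent of half this angle, whatever the lens; pixels are square), "cx", "cy" (the principal point, pixels), "rvec" (rotation vector, rad) and "tvec" (3), from world to camera coordinates, as OpenCV has them. Camera axes: x right, y down, z forward; pixel columns grow to the right and rows downward; lengths in mm; the calibration is good to about 2 mm. A picture is of the moment at which its call begins. There is no depth.
- env.job_done(): hands the job in; it is judged then, once.
The state is a dict: "time_s": time; "qpos": joint angles; "qvel": joint speeds; "effort": joint torques, N m; "ee_pos": TCP position; "ee_rot": TCP orientation; "force": force on the tool from outside, world axes, zero at the start; "torque": the same for the moment, N m; "gripper_width": finger opening in mm; "gripper_force": force on a finger pad.
Only numpy, scipy, OpenCV 4.12 (cv2) and the standard library are available. Lean on these libraries where they do the work, as an engineer would, in place of code of your own. Each camera call takes 0.05 s, during which the arm holds its last target. There are 200 camera calls.

TASK

Two steel kidney dishes have been left crosswise on the one fixed to the black stand. Turn each of them on the pile, without lifting it off, until its outline matches the dish below and it drops in and sits fully home and level, so that all three are nested. Leave the petri dish, the jar and the slide box where they are.

Things in the scene. Friction and masses are not known exactly. Their poses are not given: they have to be found in the camera images.
- bottom_center (a point): centre, half-way up, of the bottom steel kidney (bean) dish, 148 mm long (x), 69 mm across, 26 mm tall, fixed on a black stand. Its rim is 13 mm above the point. Axes: x along its length, +y to the convex long side, z up. Outside: all within 30 mm of a bent centreline, an arc of radius 110 mm and half angle 0.409 rad, its middle at (0, +4) mm, its ends (lobe centres) at (+-44, -5) mm
- stand: black plate 200 x 120 x 14 mm fixed to the bench, origin at its underside's centre, axes as the bottom dish's, which stands on it
- bottom_waist (a point): middle of the bottom dish's waist at rim height, at (0, +4, +13) mm from its centre. There the outside is 60 mm wide along y. All three dishes are alike: the upper 14 mm is an upright band, wall 3 mm, mouth within 27 mm of the centreline; below, a shoulder steps in to a skirt 12 mm tall, tapering from 25.5 mm to 23.5 mm off the centreline at the foot; floor 3 mm
- mid_center (a point): centre, half-way up, of the middle dish: shape and axes as the bottom one, loose, about 0.16 kg (varies). At the start it lies flat across the bottom dish's rim, turned 40 to 90 degrees clockwise from above, centre 26 mm above the bottom one's. Outlines matched (x with x, y with y only), the skirt drops in until the shoulder rests on the rim: centres in line, 14 mm apart in height
- top_center (a point): centre, half-way up, of the top dish: shape and axes as the bottom one, loose, about 0.16 kg (varies). At the start it lies flat across the middle dish's rim, turned 40 to 90 degrees counter-clockwise from that dish, centre 26 mm above its. It nests in the middle dish as that does in the bottom one: play 1.5 mm all round when home, 3.5 mm at the skirt's foot
- petri_center (a point): closed clear, whitish petri dish, 90 mm across, 17 mm tall, a bystander; the point is its centre
- jar_center (a point): small jar with a blue cap, 44 mm across, 55 mm tall, a bystander; the point is half-way up
- slidebox_center (a point): white slide box 85 x 60 x 32 mm, a bystander; the point is its centre
Things that resemble listed ones, but are neither listed nor needed, are in the scene too. What is meant by the stand is not purple, and is the smaller of those in its own colour.

How it is judged (in metres and radians):
At the end, for the whole second after the job is handed in: The middle dish sits home in the bottom one and the top dish home in the middle one: for each, centres 12 to 16.5 mm apart in height and within 4 mm sideways, long axes within 0.06 rad, level within 0.04 rad (z of mid_center in the frame of bottom_center between 0.012 and 0.0165 m and horizontal distance between mid_center and bottom_center below 0.004 m and angle between the x axis of mid_center and the x axis of bottom_center, either way round below 0.06 rad and angle between each of mid_center, top_center's own z axis and vertical below 0.04 rad and z of top_center in the frame of mid_center between 0.012 and 0.0165 m and horizontal distance between top_center and mid_center below 0.004 m and angle between the x axis of top_center and the x axis of mid_center, either way round below 0.06 rad); the robot touches nothing.
It fails at once if the middle dish is lifted off the pile (more than 18 mm above its height at the start) (z of mid_center in the frame of bottom_center above 0.044 m).
It fails at once if the top dish is lifted off the pile (more than 18 mm above its height at the start) (z of top_center in the frame of bottom_center above 0.07 m).
It fails at once if a bystander is pushed more than 25 mm (distance of any of petri_center, jar_center, slidebox_center from where it was at the start of the episode above 0.025 m).
It also fails if it takes over 72 s, if anything falls off the work surface, if the arm or the gripper's body presses on something with over 40 N, if the wrist force passes 120 N, or if a joint passes its speed limit or range.

## Working session

There is one attempt and no reset: what is moved stays moved. The work goes in short steps, Python scripts to look and compute and a tool call to move; the robot and the scene stay as the last step left them, time stands still between calls to the robot, and variables do not carry over. Pictures are saved under pics/ and viewed, at most 10 in all, crops included, and the job is handed in when it is done.

Besides the shell and the picture viewer there is one more tool, called after "Call:" as name(argument=value, ...), one argument or row to a line, values as JSON. send_rows: Moves the arm, as the interface text tells. Shifts and turns lie within -1 to 1; 1 stands for 500 mm of shift or 30 degrees of turn. Its arguments: {"type":"object","properties":{"motion":{"type":"array"},"grip_force":{"type":"number"}},"required":["motion"]}

```bash
mkdir -p pics; cat > h.py <<'E'
import numpy as np, cv2
from workcell import env
def cam(n):
    d=env.grab_frame(n); f=d["frame"]; h=f.shape[0]
    fl=h/2/np.tan(np.radians(d["vertical_fov"])/2)
    K=np.array([[fl,0,d["cx"]],[0,fl,d["cy"]],[0,0,1]]); return f,K,np.array(d["rvec"],float),np.array(d["tvec"],float)
def proj(P,c): return cv2.projectPoints(np.array(P,float).reshape(-1,1,3),c[2],c[3],c[1],None)[0].reshape(-1,2)
def back(uv,z,c):
    R=cv2.Rodrigues(c[2])[0]; o=-R.T@c[3].ravel(); uv=np.atleast_2d(uv)
    d=(R.T@np.linalg.inv(c[1])@np.c_[uv,np.ones(len(uv))].T).T
    return o+d*((z-o[2])/d[:,2])[:,None]
def save(f,n): cv2.imwrite("pics/"+n,f[:,:,::-1])
E
python3 - <<'E'
from h import *
s=env.state(); print({k:np.round(v,2) for k,v in s.items()})
a=cam("scene");b=cam("top")
for c in(a,b): print(c[1][0,0],c[1][:2,2],(-cv2.Rodrigues(c[2])[0].T@c[3].ravel()).round(), c[2].ravel())
save(a[0],"s0.png");save(b[0],"t0.png")
E
```

```text
{'time_s': np.float64(0.0), 'qpos': array([-74.14,  18.35,  89.71,  -0.  ,  72.04,  -1.15]), 'qvel': array([ 0.03, -0.  ,  0.  , -0.02,  0.06, -0.05]), 'effort': array([  0.  , -41.25, -23.2 ,   0.07,   0.05,  -0.  ]), 'ee_pos': array([ 168.01, -549.37,  213.13]), 'ee_rot': array([-179.9 ,   -0.  ,   17.01]), 'force': array([-0.82,  0.8 ,  0.4 ]), 'torque': array([ 0.05, -0.01,  0.06]), 'gripper_force': np.float64(0.0), 'gripper_width': np.float64(91.23)}
445.5872928765424 [280.05317355 214.87635727] [1033.  663.  842.] [ 0.91230157  2.54316316 -1.05441683]
397.8468188061303 [277.29827512 208.99334208] [ 522.   57. 1120.] [ 2.21753729 -2.19825556  0.03222453]
```

View pics/s0.png

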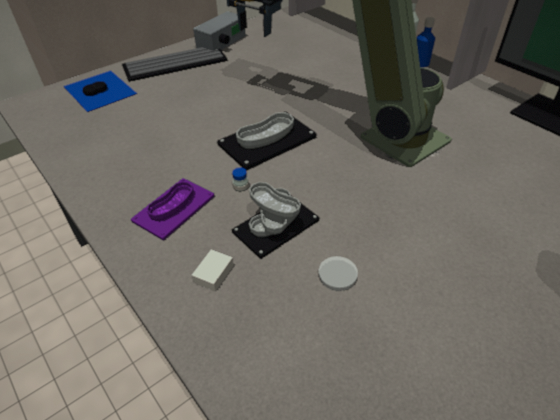

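View pics/t0.png

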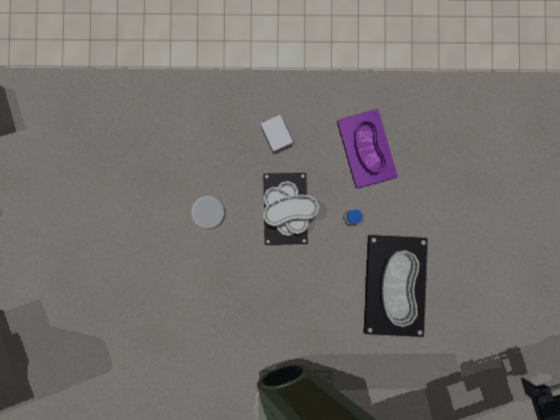

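Candidates in the top view are the black stand with the pile at (286,209), the purple stand with a dish at (368,148), and the larger black stand with a dish at (398,287). I choose (286,209): it is black, the smaller of the two black ones, and carries the pile. The bystanders are the petri dish (208,212), the jar (354,216) and the slide box (277,133). I'll check the choice in one close crop.

```bash
python3 - <<'E'
from h import *
a=cam("scene");b=cam("top")
C=cv2.resize(a[0][170:265,220:330],None,fx=5,fy=5,interpolation=cv2.INTER_CUBIC)
D=cv2.resize(b[0][165:255,250:330],None,fx=6,fy=6,interpolation=cv2.INTER_CUBIC)[:540]
save(D,"t0c.png"); 
# stand from dark pixels in top
g=b[0].max(2); m=np.zeros_like(g); m[165:255,250:325]=(g[165:255,250:325]<45)
pts=np.argwhere(m)[:,::-1].astype(np.float32)
W=back(pts,14,b)[:,:2].astype(np.float32); r=cv2.minAreaRect(W); print(r)
E
```

```text
((523.5965576171875, 38.181644439697266), (143.72825622558594, 114.23036193847656), 8.927364349365234)
```

View pics/t0c.png

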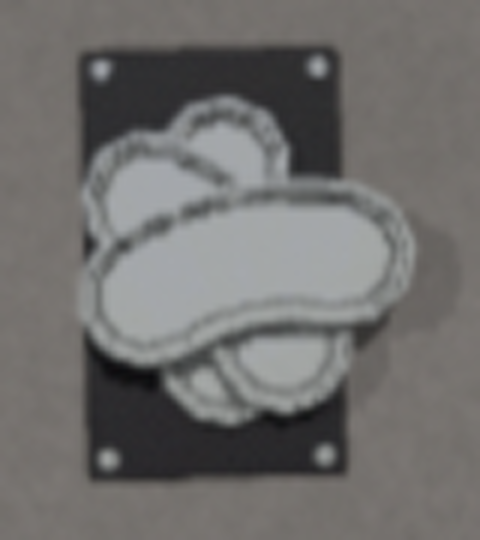

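The crop confirms the pile of three grey dishes on the black stand, with bolts at crop (100,69), (318,66), (108,459) and (325,456). The top dish runs left to right with its convex side up. I'll measure the poses by overlaying models.

```bash
cat >> h.py <<'E'
def bean(r,n=24):
    t=np.linspace(-.409,.409,n); c=np.c_[110*np.sin(t),4-110+110*np.cos(t)]; 
    nr=np.c_[np.sin(t),np.cos(t)]
    a=np.linspace(.409,.409+np.pi,16); e1=c[-1]+r*np.c_[np.sin(a),np.cos(a)]
    e0=c[0]+r*np.c_[np.sin(a+np.pi-.818),np.cos(a+np.pi-.818)]
    return np.vstack([c+r*nr,e1,(c-r*nr)[::-1],e0])
def place(p2,x,y,yaw,z):
    a=np.radians(yaw); return np.c_[p2@np.array([[np.cos(a),np.sin(a)],[-np.sin(a),np.cos(a)]])+[x,y],np.full(len(p2),z)]
def overlay(c,dishes,box,f,name):
    x0,y0,x1,y1=box; im=cv2.resize(c[0][y0:y1,x0:x1],None,fx=f,fy=f,interpolation=cv2.INTER_CUBIC).copy()
    for (x,y,yaw,zr),col in dishes:
        p=(proj(place(bean(30),x,y,yaw,zr),c)-[x0,y0]+.5)*f
        cv2.polylines(im,[p.astype(np.int32)],True,col,1)
    return im
E
python3 - <<'E'
from h import *
a=cam("scene");b=cam("top")
px=np.array([[100,69],[318,66],[108,459],[325,456]])/6+[250,165]-.5
w=back(px,14,b)[:,:2]; print(w.round(1)); c=w.mean(0); v=(w[0]+w[1]-w[2]-w[3]); yaw=np.degrees(np.arctan2(v[1],v[0])); print(c,yaw)
ds=[((c[0],c[1],yaw,40),(255,0,0)),((c[0],c[1],yaw-139,66),(0,255,0)),((c[0]-5,c[1]-15,-77,92),(0,0,255))]
A=overlay(a,ds,(225,175,325,255),5,"");B=overlay(b,ds,(256,170,326,250),5,"")
A=cv2.resize(A,(500,400)); im=np.zeros((400,800,3),np.uint8); im[:,:450]=A[:,:450]; im[:,450:]=B[:,:350]
save(im,"ov1.png")
E
```

```text
[[644.5  87.5]
 [646.8 -13.8]
 [463.7  82.1]
 [466.  -18.2]]
[555.23971345  34.40347239] 1.5696712921123799
```

View pics/ov1.png

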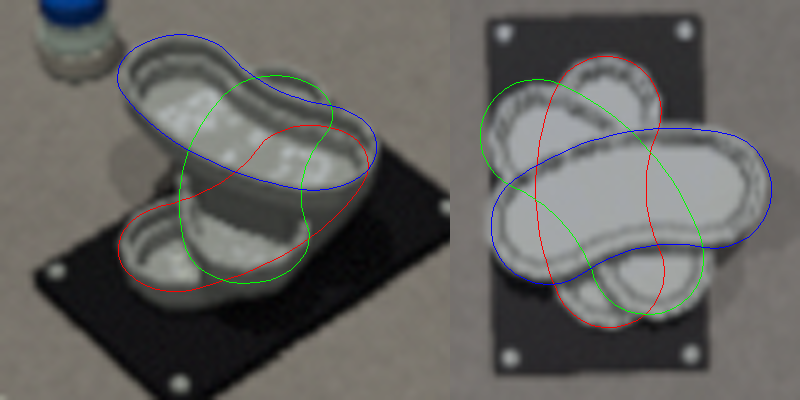

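The overlay matches the bottom dish at yaw about 2 and the top dish at about -77, in both views. The middle dish guess is off and unclear, so I'll fit it numerically against image edges.

```bash
cat > fit.py <<'E'
from h import *
from scipy.optimize import minimize
F=4
def edges(c):
    g=cv2.cvtColor(c[0],cv2.COLOR_RGB2GRAY); g=cv2.resize(g,None,fx=F,fy=F,interpolation=cv2.INTER_CUBIC)
    e=cv2.Canny(g,40,100); return cv2.distanceTransform(255-e,cv2.DIST_L2,5)
def hide(c,upper):
    m=np.zeros((c[0].shape[0]*F,c[0].shape[1]*F),np.uint8)
    for (x,y,yaw,z) in upper:
        p=np.vstack([proj(place(bean(30),x,y,yaw,z),c),proj(place(bean(30),x,y,yaw,z-14),c),proj(place(bean(24),x,y,yaw,z-26),c)])
        for q in range(1):
            P=[((k+.5)*F).astype(np.int32) for k in (p[:80],p[80:160],p[160:])]
            for k in P: cv2.fillPoly(m,[k],255)
            n=len(P[0])
            for i in range(n):
                for U,V in ((P[0],P[1]),): cv2.fillConvexPoly(m,np.array([U[i],U[(i+1)%n],V[(i+1)%n],V[i]]),255)
    return cv2.dilate(m,np.ones((7,7)))
def score(p,z,cs,D,H):
    s=0;n=0
    for c,d,h in zip(cs,D,H):
        for r in (30,27):
            q=((proj(place(bean(r),p[0],p[1],p[2],z),c)+.5)*F).round().astype(int)
            q=np.clip(q,0,[d.shape[1]-1,d.shape[0]-1]); v=h[q[:,1],q[:,0]]==0; dd=np.minimum(d[q[:,1],q[:,0]],12)[v]
            s+=dd.sum();n+=v.sum()
    return s/max(n,25)
def fit(z,upper,cs,seeds):
    D=[edges(c) for c in cs];H=[hide(c,upper) for c in cs]; out=[]
    for s in seeds:
        r=minimize(score,s,args=(z,cs,D,H),method="Nelder-Mead",options=dict(initial_simplex=np.array(s)+np.array([[0,0,0],[8,0,0],[0,8,0],[0,0,12]]),xatol=.05,fatol=1e-3))
        out.append((r.fun,*r.x))
    return sorted(out)
E
python3 - <<'E'
from fit import *
cs=[cam("scene"),cam("top")]
t=fit(92,[],cs,[(x,y,w) for x in(545,555) for y in (20,35) for w in(-85,-70)]); print(np.round(t[:3],2)); T=(*t[0][1:],92)
m=fit(66,[T],cs,[(x,y,w) for x in(545,560) for y in (25,40) for w in range(-180,180,20)])
print(np.round(m[:14],2))
b=fit(40,[T,(*m[0][1:],66)],cs,[(555,34,w) for w in (1,181)]);print(np.round(b,2))
E
```

```text
[[  2.44 550.56  21.51 -77.8 ]
 [  2.47 550.37  21.68 -77.08]
 [  2.47 550.49  22.14 -77.47]]
[[   2.16  547.09   35.32   41.95]
 [   2.16  547.     35.17   41.9 ]
 [   2.17  561.19   24.74   67.74]
 [   2.17  561.19   24.74   67.74]
 [   2.18  547.2    35.58   42.09]
 [   2.18  547.1    36.33   41.92]
 [   2.18  547.09   34.77   42.37]
 [   2.19  546.06   35.91   42.85]
 [   2.2   552.95   29.35 -136.78]
 [   2.2   552.74   29.24 -136.77]
 [   2.2   552.87   29.46  223.09]
 [   2.21  560.97   24.63   67.61]
 [   2.21  552.79   29.22 -136.75]
 [   2.21  561.26   24.38   67.64]]
[[  1.82 554.39  32.63  -0.96]
 [  2.28 558.29  15.44 192.02]]
```

```bash
python3 - <<'E'
from h import *
a=cam("scene");b=cam("top")
g=lambda i: np.clip(255*(i/255.)**.6,0,255).astype(np.uint8)
A=overlay((g(a[0]),)+a[1:],[],(238,180,308,245),8,"")[:520,:560]
B=overlay((g(b[0]),)+b[1:],[],(262,180,308,240),5,"")
im=np.zeros((520,800,3),np.uint8); im[:,:560]=A; im[:300,565:795]=B[:,:230]
save(im,"z.png")
E
```

```text
(no output)
```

View pics/z.png

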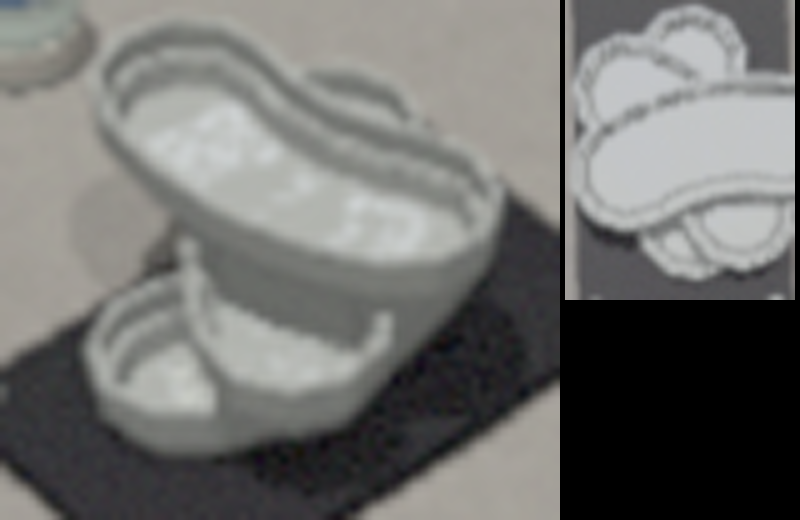

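```bash
python3 - <<'E'
from h import *
a=cam("scene");b=cam("top")
print(proj([168,-550,213],a),proj([168,-550,213],b))
g=lambda i: np.clip(255*(i/255.)**.6,0,255).astype(np.uint8)
bot=((555,33.5,1.2,40),(255,0,0))
rows=[]
for m in ((547.1,35.3,42),(552.9,29.3,-137)):
    ds=[bot,((*m,66),(0,160,0))]
    rows.append(np.hstack([overlay((g(c[0]),)+c[1:],ds,bx,6,"")[:300,:w] for c,bx,w in ((a,(238,190,308,240),420),(b,(260,188,310,238),300))]) if 0 else [overlay((g(a[0]),)+a[1:],ds,(238,182,303,242),5,""),overlay((g(b[0]),)+b[1:],ds,(260,178,313,238),5,"")])
im=np.vstack([np.hstack(r) for r in rows]); print(im.shape); save(im,"ov2.png")
E
```

```text
[[255.10348758  32.22118041]] [[544.46748493 379.40366861]]
(600, 590, 3)
```

View pics/ov2.png

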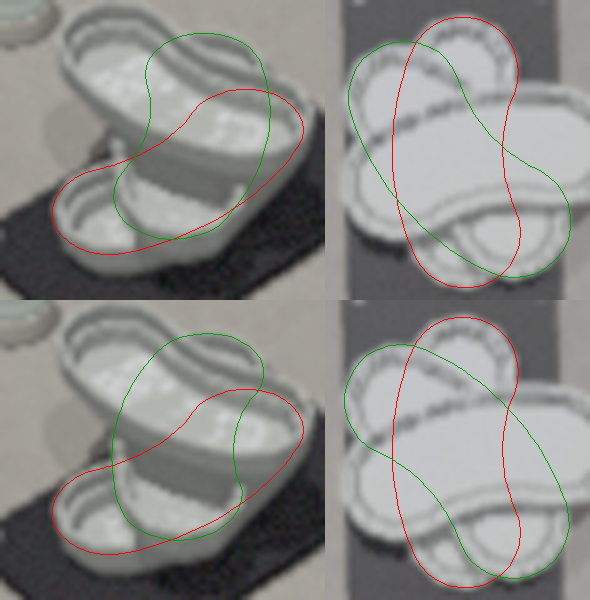

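```bash
cat > sil.py <<'E'
from fit import *
import itertools
c=cam("top"); box=(256,170,326,250); S=8
def outline(d,r=30,dz=0): return ((proj(place(bean(r),*d[:3],d[3]-dz),c)-box[:2]+.5)*S).astype(np.int32)
crop=cv2.cvtColor(c[0][box[1]:box[3],box[0]:box[2]],cv2.COLOR_RGB2GRAY).astype(float)
def render(ds):
    m=np.full((80*S,70*S),np.nan)
    im=np.zeros_like(m,dtype=np.uint8)
    lab=np.zeros_like(im)
    for d in ds:
        cv2.fillPoly(im,[outline(d)],120); cv2.fillPoly(im,[outline(d,27)],90) ; cv2.fillPoly(im,[outline(d,25.5,12)],130)
        cv2.fillPoly(lab,[outline(d)],1)
    return im,lab
bolt=cv2.minAreaRect(np.float32([[0,0]]))
st=place(np.array([[100,60],[100,-60],[-100,-60],[-100,60]],float),555.2,34.4,1.57,14)
sm=np.zeros((80*S,70*S),np.uint8); cv2.fillPoly(sm,[((proj(st,c)-box[:2]+.5)*S).astype(np.int32)],1)
sm=cv2.erode(sm,np.ones((25,25)))
big=cv2.resize(crop,None,fx=S,fy=S,interpolation=cv2.INTER_CUBIC)
obs=(big>82).astype(float)
def cost(p):
    ds=[(*p[:3],40),(*p[3:6],66),(*p[6:9],92)]
    im,lab=render(ds)
    return ((lab!=obs)&(sm>0)).sum()/S**2/ .36**2 /1.0
E
python3 - <<'E'
from sil import *
for bw,mw in itertools.product((1,-178.4),(-137,42)):
    best=None
    for by in (34,24):
        p0=np.array([555,by,bw,550,32,mw,550.5,21.5,-77.5])
        sx=np.vstack([p0]+[p0+np.eye(9)[i]*(6 if i%3<2 else 5) for i in range(9)])
        r=minimize(cost,p0,method="Nelder-Mead",options=dict(initial_simplex=sx,maxfev=900))
        if best is None or r.fun<best.fun: best=r
    print(bw,mw,round(best.fun),best.x.round(1))
E
```

```text
1 -137 706 [ 555.9   34.8    0.9  553.1   30.8 -138.   552.9   22.8  -77. ]
1 42 698 [555.6  34.5   0.9 546.4  37.8  42.3 552.9  22.3 -76.5]
-178.4 -137 724 [ 555.8   24.8 -178.9  552.9   30.6 -138.   552.8   22.   -76.8]
-178.4 42 715 [ 555.8   24.7 -178.8  546.3   37.9   42.7  552.5   22.5  -77.1]
```

The views agree on the top dish: centre about (551.5, 22), yaw about -77. They also agree on the middle dish's axis, about 42° off the stand's axis mod 180, best reading -138. The bottom dish's sense is hidden under the top one and should show once that is turned. Both readings call for turning the top dish about 61° clockwise into the middle one, so I'll move above its waist at (555, 23).

Call:
send_rows(
  motion=[
    {"tx":0.0896,"ty":-0.0724,"gripper":-1},
    {"tx":0.0896,"ty":-0.0724},
    {"tx":0.0896,"ty":-0.0724},
    {"tx":0.0896,"ty":-0.0724},
    {"tx":0.0896,"ty":-0.0724},
    {"tx":0.0896,"ty":-0.0724},
    {"tx":0.0896,"ty":-0.0724},
    {"tx":0.0896,"ty":-0.0724},
    {"tx":0.0896,"ty":-0.0724},
    {"tx":0.0896,"ty":-0.0724},
    {"tx":0.0896,"ty":-0.0724},
    {"tx":0.0896,"ty":-0.0724},
  ],
)

```text
invalid input at $.motion[0]: expected keys tx, ty, tz, rx, ry, rz, gripper
```

Call:
send_rows(
  motion=[
    {"rz":-0.32},
    {"rz":-0.32},
    {"rz":-0.32},
    {"rz":-0.32},
    {"rz":-0.32},
    {"rz":-0.32},
    {"rz":-0.32},
    {"rz":-0.32},
    {"rz":-0.307},
    {},
  ],
)

```text
invalid input at $.motion[0]: expected keys tx, ty, tz, rx, ry, rz, gripper
```

Call:
send_rows(
  motion=[
    {"tx":0.0896,"ty":-0.0724,"tz":0,"rx":0,"ry":0,"rz":0,"gripper":-1},
    {"tx":0.0896,"ty":-0.0724,"tz":0,"rx":0,"ry":0,"rz":0,"gripper":-1},
    {"tx":0.0896,"ty":-0.0724,"tz":0,"rx":0,"ry":0,"rz":0,"gripper":-1},
    {"tx":0.0896,"ty":-0.0724,"tz":0,"rx":0,"ry":0,"rz":0,"gripper":-1},
    {"tx":0.0896,"ty":-0.0724,"tz":0,"rx":0,"ry":0,"rz":0,"gripper":-1},
    {"tx":0.0896,"ty":-0.0724,"tz":0,"rx":0,"ry":0,"rz":0,"gripper":-1},
    {"tx":0.0896,"ty":-0.0724,"tz":0,"rx":0,"ry":0,"rz":0,"gripper":-1},
    {"tx":0.0896,"ty":-0.0724,"tz":0,"rx":0,"ry":0,"rz":0,"gripper":-1},
    {"tx":0.0896,"ty":-0.0724,"tz":0,"rx":0,"ry":0,"rz":0,"gripper":-1},
    {"tx":0.0896,"ty":-0.0724,"tz":0,"rx":0,"ry":0,"rz":0,"gripper":-1},
    {"tx":0.0896,"ty":-0.0724,"tz":0,"rx":0,"ry":0,"rz":0,"gripper":-1},
    {"tx":0.0896,"ty":-0.0724,"tz":0,"rx":0,"ry":0,"rz":0,"gripper":-1},
  ],
)

```text
time_s: 2.15
ee_pos: [556.2, 24.5, 214.1]
ee_rot: [180.0, -0.0, 17.0]
force: [0.2, -0.2, 0.3]
gripper_width: 91.3
gripper_force: 0.0
```

Call:
send_rows(
  motion=[
    {"tx":0,"ty":0,"tz":0,"rx":0,"ry":0,"rz":-0.32,"gripper":-1},
    {"tx":0,"ty":0,"tz":0,"rx":0,"ry":0,"rz":-0.32,"gripper":-1},
    {"tx":0,"ty":0,"tz":0,"rx":0,"ry":0,"rz":-0.32,"gripper":-1},
    {"tx":0,"ty":0,"tz":0,"rx":0,"ry":0,"rz":-0.32,"gripper":-1},
    {"tx":0,"ty":0,"tz":0,"rx":0,"ry":0,"rz":-0.32,"gripper":-1},
    {"tx":0,"ty":0,"tz":0,"rx":0,"ry":0,"rz":-0.32,"gripper":-1},
    {"tx":0,"ty":0,"tz":0,"rx":0,"ry":0,"rz":-0.32,"gripper":-1},
    {"tx":0,"ty":0,"tz":0,"rx":0,"ry":0,"rz":-0.32,"gripper":-1},
    {"tx":0,"ty":0,"tz":0,"rx":0,"ry":0,"rz":-0.307,"gripper":-1},
    {"tx":0,"ty":0,"tz":0,"rx":0,"ry":0,"rz":0,"gripper":-1},
  ],
)

```text
time_s: 3.4
ee_pos: [555.2, 22.8, 214.0]
ee_rot: [180.0, 0.0, 102.9]
force: [0.4, 0.3, -0.5]
gripper_width: 91.2
gripper_force: 0.0
```

Call:
send_rows(
  motion=[
    {"tx":0,"ty":0,"tz":0.06,"rx":0,"ry":0,"rz":0,"gripper":-1},
    {"tx":0,"ty":0,"tz":0.06,"rx":0,"ry":0,"rz":0,"gripper":-1},
    {"tx":0,"ty":0,"tz":0.06,"rx":0,"ry":0,"rz":0,"gripper":-1},
    {"tx":0,"ty":0,"tz":0.05,"rx":0,"ry":0,"rz":0,"gripper":-1},
    {"tx":0,"ty":0,"tz":0.03,"rx":0,"ry":0,"rz":0,"gripper":-1},
    {"tx":0,"ty":0,"tz":0.024,"rx":0,"ry":0,"rz":0,"gripper":-1},
    {"tx":0,"ty":0,"tz":0,"rx":0,"ry":0,"rz":0,"gripper":-1},
  ],
)

```text
time_s: 4.28
ee_pos: [555.0, 22.7, 71.5]
ee_rot: [-179.9, -0.0, 103.0]
force: [-0.4, 1.6, 0.6]
gripper_width: 91.6
gripper_force: 0.0
```

Call:
send_rows(
  motion=[
    {"tx":0,"ty":0,"tz":0,"rx":0,"ry":0,"rz":0,"gripper":1},
    {"tx":0,"ty":0,"tz":0,"rx":0,"ry":0,"rz":0,"gripper":1},
    {"tx":0,"ty":0,"tz":0,"rx":0,"ry":0,"rz":0,"gripper":1},
    {"tx":0,"ty":0,"tz":0,"rx":0,"ry":0,"rz":0,"gripper":1},
    {"tx":0,"ty":0,"tz":0,"rx":0,"ry":0,"rz":0,"gripper":1},
    {"tx":0,"ty":0,"tz":0,"rx":0,"ry":0,"rz":0,"gripper":1},
  ],
  grip_force=8,
)

```text
time_s: 5.03
ee_pos: [555.3, 22.7, 72.3]
ee_rot: [180.0, 0.0, 103.0]
force: [-0.8, -0.1, 4.0]
gripper_width: 61.5
gripper_force: 7.9
```

Gripped at 61.5 mm, which is what the waist should give. Next I turn it 61° clockwise with a 5 mm shift.

Call:
send_rows(
  motion=[
    {"tx":0.005,"ty":0,"tz":0,"rx":0,"ry":0,"rz":0,"gripper":1},
    {"tx":0.005,"ty":0,"tz":0,"rx":0,"ry":0,"rz":0.1,"gripper":1},
    {"tx":0,"ty":0,"tz":0,"rx":0,"ry":0,"rz":0.2,"gripper":1},
    {"tx":0,"ty":0,"tz":0,"rx":0,"ry":0,"rz":0.2,"gripper":1},
    {"tx":0,"ty":0,"tz":0,"rx":0,"ry":0,"rz":0.2,"gripper":1},
    {"tx":0,"ty":0,"tz":0,"rx":0,"ry":0,"rz":0.2,"gripper":1},
    {"tx":0,"ty":0,"tz":0,"rx":0,"ry":0,"rz":0.2,"gripper":1},
    {"tx":0,"ty":0,"tz":0,"rx":0,"ry":0,"rz":0.2,"gripper":1},
    {"tx":0,"ty":0,"tz":0,"rx":0,"ry":0,"rz":0.2,"gripper":1},
    {"tx":0,"ty":0,"tz":0,"rx":0,"ry":0,"rz":0.2,"gripper":1},
    {"tx":0,"ty":0,"tz":0,"rx":0,"ry":0,"rz":0.2,"gripper":1},
    {"tx":0,"ty":0,"tz":0,"rx":0,"ry":0,"rz":0.13,"gripper":1},
  ],
)

```text
time_s: 6.52
ee_pos: [553.8, 28.0, 71.4]
ee_rot: [-180.0, 0.0, 42.0]
force: [0.1, 0.4, -1.8]
gripper_width: 61.5
gripper_force: 7.9
```

```bash
python3 - <<'E'
from h import *
s=env.state(); print(s["ee_pos"].round(1) if hasattr(s["ee_pos"],'round') else s["ee_pos"],s["ee_rot"],s["force"],s["gripper_width"])
a=cam("scene");b=cam("top")
g=lambda i: np.clip(255*(i/255.)**.6,0,255).astype(np.uint8)
A=overlay((g(a[0]),)+a[1:],[],(235,175,310,245),6,"");B=overlay((g(b[0]),)+b[1:],[],(260,178,318,248),6,"")
save(np.hstack([A,B]),"r1.png")
E
```

```text
[553.8  28.   71.4] [-1.79957533e+02  1.49703061e-02  4.19651454e+01] [ 0.07287591  0.44856011 -1.82093426] 61.493362236628236
```

View pics/r1.png

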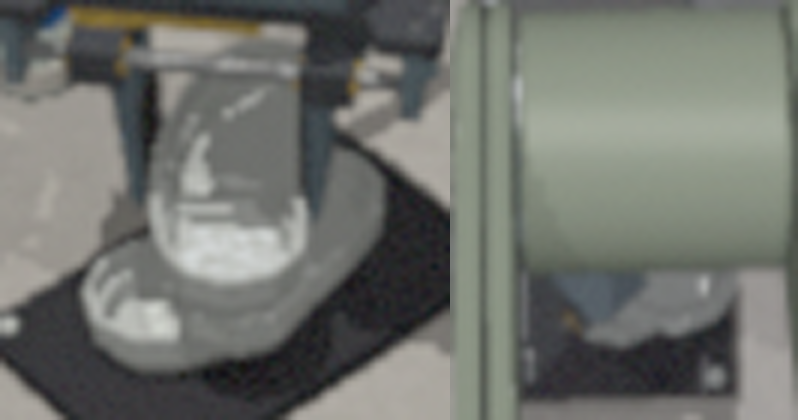

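The scene view shows the top dish over the middle one at the front lobe, around (230,240). I'll release it, move clear and measure.

Call:
send_rows(
  motion=[
    {"tx":0,"ty":0,"tz":0,"rx":0,"ry":0,"rz":0,"gripper":-1},
    {"tx":0,"ty":0,"tz":0,"rx":0,"ry":0,"rz":0,"gripper":-1},
    {"tx":0,"ty":0,"tz":0,"rx":0,"ry":0,"rz":0,"gripper":-1},
    {"tx":0,"ty":0,"tz":-0.1,"rx":0,"ry":0,"rz":0,"gripper":-1},
    {"tx":0,"ty":0,"tz":-0.1,"rx":0,"ry":0,"rz":0,"gripper":-1},
    {"tx":-0.08,"ty":0.09,"tz":0,"rx":0,"ry":0,"rz":0,"gripper":-1},
    {"tx":-0.08,"ty":0.09,"tz":0,"rx":0,"ry":0,"rz":0,"gripper":-1},
    {"tx":-0.08,"ty":0.09,"tz":0,"rx":0,"ry":0,"rz":0,"gripper":-1},
    {"tx":-0.08,"ty":0.09,"tz":0,"rx":0,"ry":0,"rz":0,"gripper":-1},
  ],
)

```text
time_s: 7.75
ee_pos: [556.0, -215.0, 172.2]
ee_rot: [180.0, -0.0, 42.1]
force: [1.5, 0.1, 1.0]
gripper_width: 91.3
gripper_force: 0.0
```

```bash
cat > look.py <<'E'
import sys
from fit import *
a=cam("scene");b=cam("top")
g=lambda i: np.clip(255*(i/255.)**.6,0,255).astype(np.uint8)
def panel(ds,name):
    A=overlay((g(a[0]),)+a[1:],ds,(235,175,305,245),6,"");B=overlay((g(b[0]),)+b[1:],ds,(258,175,318,245),6,"")
    save(np.hstack([A,B]),name)
E
python3 - <<'E'
from look import *
cs=[a,b]
for z in (92,80): 
    t=fit(z,[],cs,[(x,y,w) for x in(550,556) for y in (25,33) for w in(-145,-130)]); print(z,np.round(t[:2],2))
panel([],"r2.png")
E
```

```text
92 [[   2.76  555.02   38.84 -137.83]
 [   2.76  554.86   39.21 -138.59]]
80 [[   2.18  551.28   29.71 -135.91]
 [   2.19  551.35   29.77 -135.97]]
```

View pics/r2.png

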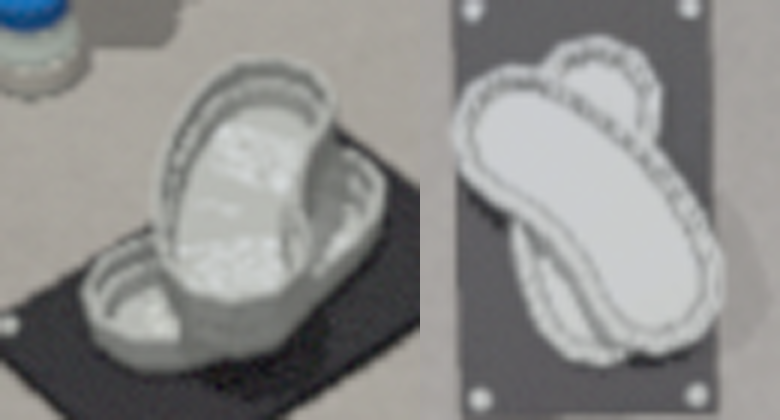

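The top dish has dropped into the middle one; the fit at rim z=80 is (551, 30, -136). The bottom dish's left side at (515,230) is now visible and looks convex, so I'll fit it both ways.

```bash
python3 - <<'E'
from look import *
cs=[a,b]
t=fit(80,[],cs,[(551,30,-136)])[0]; T=(*t[1:],80)
t2=fit(66,[],[b],[(551,30,-136)])[0]
up=[T,(*t[1:],66)]
for w0 in (1,181):
  r=fit(40,up,cs,[(x,y,w0+d) for x in(552,558) for y in (24,34) for d in(-4,4)]); print(np.round(r[:2],2))
print(np.round(t,2))
E
```

```text
[[  1.81 553.92  33.72  -0.59]
 [  1.81 555.15  34.06  -1.86]]
[[  2.35 555.98  25.17 180.87]
 [  2.38 554.8   24.96 178.37]]
[   2.09  551.46   30.08 -135.32]
```

The bottom dish is at (555, 34) with yaw about 0.8 and its convex side to +y; that reading beats the reversed one clearly. So the nested pair needs about 139° counter-clockwise. I'll go back, grip the middle dish's band with the TCP at 46, and turn.

Call:
send_rows(
  motion=[
    {"tx":0.08,"ty":-0.09,"tz":0,"rx":0,"ry":0,"rz":0,"gripper":-1},
    {"tx":0.08,"ty":-0.09,"tz":0,"rx":0,"ry":0,"rz":0,"gripper":-1},
    {"tx":0.08,"ty":-0.09,"tz":0,"rx":0,"ry":0,"rz":0,"gripper":-1},
    {"tx":0.08,"ty":-0.09,"tz":0,"rx":0,"ry":0,"rz":0,"gripper":-1},
    {"tx":0,"ty":0,"tz":0,"rx":0,"ry":0,"rz":0,"gripper":-1},
    {"tx":0,"ty":0,"tz":0.06,"rx":0,"ry":0,"rz":0,"gripper":-1},
    {"tx":0,"ty":0,"tz":0.06,"rx":0,"ry":0,"rz":0,"gripper":-1},
    {"tx":0,"ty":0,"tz":0.06,"rx":0,"ry":0,"rz":0,"gripper":-1},
    {"tx":0,"ty":0,"tz":0.04,"rx":0,"ry":0,"rz":0,"gripper":-1},
    {"tx":0,"ty":0,"tz":0.03,"rx":0,"ry":0,"rz":0,"gripper":-1},
    {"tx":0,"ty":0,"tz":0,"rx":0,"ry":0,"rz":0,"gripper":-1},
  ],
)

```text
time_s: 9.32
ee_pos: [553.3, 27.6, 46.2]
ee_rot: [-179.9, 0.1, 42.1]
force: [-0.5, 0.4, -0.2]
gripper_width: 91.1
gripper_force: 0.0
```

Call:
send_rows(
  motion=[
    {"tx":0,"ty":0,"tz":0,"rx":0,"ry":0,"rz":0,"gripper":1},
    {"tx":0,"ty":0,"tz":0,"rx":0,"ry":0,"rz":0,"gripper":1},
    {"tx":0,"ty":0,"tz":0,"rx":0,"ry":0,"rz":0,"gripper":1},
    {"tx":0,"ty":0,"tz":0,"rx":0,"ry":0,"rz":0,"gripper":1},
    {"tx":0,"ty":0,"tz":0,"rx":0,"ry":0,"rz":0,"gripper":1},
    {"tx":0,"ty":0,"tz":0,"rx":0,"ry":0,"rz":0,"gripper":1},
  ],
  grip_force=14,
)

```text
time_s: 10.07
ee_pos: [554.3, 27.8, 47.5]
ee_rot: [180.0, -0.0, 42.1]
force: [-1.8, 1.4, 5.0]
gripper_width: 61.8
gripper_force: 13.0
```

Call:
send_rows(
  motion=[
    {"tx":0.007,"ty":-0.007,"tz":0,"rx":0,"ry":0,"rz":0,"gripper":1},
    {"tx":0.007,"ty":-0.007,"tz":0,"rx":0,"ry":0,"rz":-0.1,"gripper":1},
    {"tx":0,"ty":0,"tz":0,"rx":0,"ry":0,"rz":-0.2,"gripper":1},
    {"tx":0,"ty":0,"tz":0,"rx":0,"ry":0,"rz":-0.2,"gripper":1},
    {"tx":0,"ty":0,"tz":0,"rx":0,"ry":0,"rz":-0.2,"gripper":1},
    {"tx":0,"ty":0,"tz":0,"rx":0,"ry":0,"rz":-0.2,"gripper":1},
    {"tx":0,"ty":0,"tz":0,"rx":0,"ry":0,"rz":-0.2,"gripper":1},
    {"tx":0,"ty":0,"tz":0,"rx":0,"ry":0,"rz":-0.2,"gripper":1},
    {"tx":0,"ty":0,"tz":0,"rx":0,"ry":0,"rz":-0.2,"gripper":1},
    {"tx":0,"ty":0,"tz":0,"rx":0,"ry":0,"rz":-0.2,"gripper":1},
    {"tx":0,"ty":0,"tz":0,"rx":0,"ry":0,"rz":-0.2,"gripper":1},
    {"tx":0,"ty":0,"tz":0,"rx":0,"ry":0,"rz":-0.2,"gripper":1},
  ],
)

```text
time_s: 11.58
ee_pos: [555.4, 37.5, 47.4]
ee_rot: [179.9, 0.0, 105.3]
force: [-0.8, 1.1, 4.3]
gripper_width: 61.1
gripper_force: 13.2
```

Call:
send_rows(
  motion=[
    {"tx":0,"ty":0,"tz":0,"rx":0,"ry":0,"rz":-0.2,"gripper":1},
    {"tx":0,"ty":0,"tz":0,"rx":0,"ry":0,"rz":-0.2,"gripper":1},
    {"tx":0,"ty":0,"tz":0,"rx":0,"ry":0,"rz":-0.2,"gripper":1},
    {"tx":0,"ty":0,"tz":0,"rx":0,"ry":0,"rz":-0.2,"gripper":1},
    {"tx":0,"ty":0,"tz":0,"rx":0,"ry":0,"rz":-0.2,"gripper":1},
    {"tx":0,"ty":0,"tz":0,"rx":0,"ry":0,"rz":-0.2,"gripper":1},
    {"tx":0,"ty":0,"tz":0,"rx":0,"ry":0,"rz":-0.2,"gripper":1},
    {"tx":0,"ty":0,"tz":0,"rx":0,"ry":0,"rz":-0.2,"gripper":1},
    {"tx":0,"ty":0,"tz":0,"rx":0,"ry":0,"rz":-0.2,"gripper":1},
    {"tx":0,"ty":0,"tz":0,"rx":0,"ry":0,"rz":-0.2,"gripper":1},
    {"tx":0,"ty":0,"tz":0,"rx":0,"ry":0,"rz":-0.2,"gripper":1},
    {"tx":0,"ty":0,"tz":0,"rx":0,"ry":0,"rz":-0.2,"gripper":1},
  ],
)

```text
time_s: 13.08
ee_pos: [555.0, 37.3, 47.0]
ee_rot: [-180.0, 0.0, 177.3]
force: [-0.5, -0.3, -2.2]
gripper_width: 61.1
gripper_force: 13.7
```

Call:
send_rows(
  motion=[
    {"tx":0,"ty":0,"tz":0,"rx":0,"ry":0,"rz":-0.12,"gripper":1},
    {"tx":0,"ty":0,"tz":0,"rx":0,"ry":0,"rz":0,"gripper":1},
    {"tx":0,"ty":0,"tz":0,"rx":0,"ry":0,"rz":0,"gripper":1},
  ],
)

```text
time_s: 13.45
ee_pos: [554.1, 37.4, 46.3]
ee_rot: [-180.0, -0.1, -179.3]
force: [-1.1, -0.6, -3.3]
gripper_width: 61.7
gripper_force: 13.7
```

The wrist now carries about 3.3 N, which is the weight of both dishes, so the rim no longer supports them and they are aligned. I release, move clear and measure.

Call:
send_rows(
  motion=[
    {"tx":0,"ty":0,"tz":0,"rx":0,"ry":0,"rz":0,"gripper":-1},
    {"tx":0,"ty":0,"tz":0,"rx":0,"ry":0,"rz":0,"gripper":-1},
    {"tx":0,"ty":0,"tz":0,"rx":0,"ry":0,"rz":0,"gripper":-1},
    {"tx":0,"ty":0,"tz":-0.08,"rx":0,"ry":0,"rz":0,"gripper":-1},
    {"tx":0,"ty":0,"tz":-0.1,"rx":0,"ry":0,"rz":0,"gripper":-1},
    {"tx":0,"ty":0,"tz":-0.1,"rx":0,"ry":0,"rz":0,"gripper":-1},
    {"tx":0,"ty":-0.12,"tz":0,"rx":0,"ry":0,"rz":0,"gripper":-1},
    {"tx":0,"ty":-0.12,"tz":0,"rx":0,"ry":0,"rz":0,"gripper":-1},
    {"tx":0,"ty":-0.12,"tz":0,"rx":0,"ry":0,"rz":0,"gripper":-1},
    {"tx":0,"ty":-0.12,"tz":0,"rx":0,"ry":0,"rz":0,"gripper":-1},
  ],
)

```text
time_s: 14.7
ee_pos: [557.5, -204.3, 187.3]
ee_rot: [-180.0, 0.1, -179.3]
force: [0.9, 1.2, 0.2]
gripper_width: 91.4
gripper_force: 0.0
```

```bash
python3 - <<'E'
from look import *
cs=[a,b]; print(env.state()["ee_pos"])
for z in (92,80,68):
    t=fit(z,[],cs,[(x,y,w) for x in(551,558) for y in (30,37) for w in(-3,4)]); print(z,np.round(t[0],2))
panel([],"r3.png")
E
```

```text
[ 557.39267113 -207.99624562  186.89755631]
92 [  6.1  556.54  35.15  -0.79]
80 [  3.34 561.13  42.5   -1.16]
68 [ 2.1400e+00  5.5432e+02  3.4230e+01 -2.0000e-02]
```

View pics/r3.png

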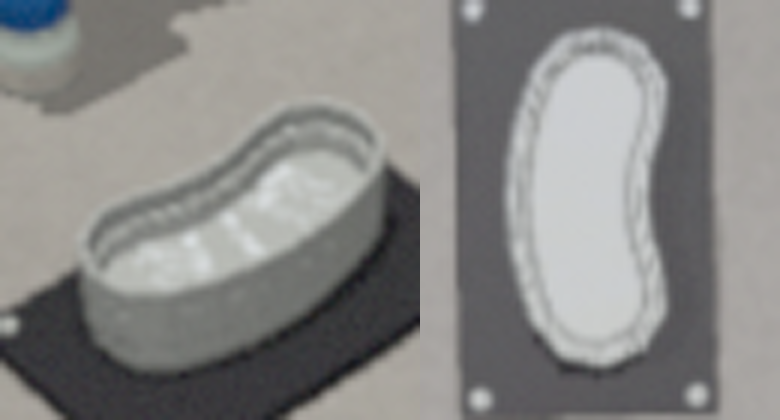

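Both views show all three dishes nested and level. The rim fit at z=68 matches full nesting, centred on the stand with yaw about 0, and the gripper is clear. I'm handing it in.

```bash
python3 - <<'E'
from fit import *
cs=[cam("scene"),cam("top")]
for z in (66,67,68,69,70,71): print(z,np.round(fit(z,[],cs,[(554.3,34.2,0)])[0],2))
print(env.job_done())
E
```

```text
66 [  2.35 554.57  33.14  -1.89]
67 [  2.23 553.62  33.28  -0.8 ]
68 [2.1900e+00 5.5429e+02 3.4240e+01 1.0000e-02]
69 [ 2.1500e+00  5.5555e+02  3.4640e+01 -2.5000e-01]
70 [  2.2  556.27  35.08  -1.01]
71 [  2.24 556.35  34.99  -0.69]
the job is handed in; nothing more can be done
None
```

The job is handed in at about 15 s of the 72 s: the last pictures show all three dishes nested and level (top rim about 68–69 mm, 68 expected), and the arm stayed clear of the bystanders, but no verdict came back.

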